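# Take the flour sifter apart for washing

## Robot

A 6-joint arm with a two-finger parallel gripper is mounted at the origin on the work surface. World frame = base frame: x ahead of the robot, y to its left, z up, the work surface at z = 0. Lengths are in m, angles in rad, forces in N, time in s.
With the tool pointing down it reaches from about 0.275 to 0.85 m from the base axis. Payload 5.2 kg.
Tool frame: the origin (TCP) lies midway between the tips of the shut fingers; the grasp point (between the pads) lies 19 mm behind it; z points along the fingers, x is the direction in which the jaws open and shut, and the axes are right-handed (so a half turn about z gives the same grasp; the last joint's range is limited). The gripper opens to 85 mm and grips with 20 to 120 N. Pads are 22 mm wide; open, the fingers measure 114 mm over their backs; the gripper's body (76 mm by 85 mm) begins 54 mm behind the grasp point. The pads swing forward as they close: fully open they stand 13 mm farther back than shut.
Start: joints at [-1.413, 0.259, 1.535, -0, 1.348, -0.203], TCP at [0.194, -0.515, 0.209] pointing down, gripper open.
Joint ranges: [-3.14, 3.14], [-0.91, 2.08], [0.19, 2.58], [-1.22, 4.36], [0.22, 2.71], [-3.12, 3.12]. Speed limits (rad/s): [2.57, 2.57, 3.14, 3.14, 3.14, 3.14].

## Interface

Orientations are given as a unit quaternion [x, y, z, w].
In Python, from plant import read_state, get_image, get_calibration, sign_off gives the robot as it stands.
- The arm moves only by the shell command python3 -m creep 'ROWS' [FORCE]. ROWS is JSON, one flat list of numbers, 7 for each row, row after row: the turn, a rotation vector about the tool's x, y, z in degrees, then the shift along the tool's x, y, z in mm, then the finger opening in mm, from 0 to 85.4. In form: [rx, ry, rz, tx, ty, tz, gripper, rx, ry, rz, tx, ty, tz, gripper, ...]. A call has 1 to 12 rows; each row is the pose to reach, as a shift and turn from the pose commanded when the call began, along the tool's axes at that moment; what a row does not reach only later rows make up. A row lasts 1/8 s, in which the tool goes at most 62.5 mm and 10.7 degrees, less where a joint would pass 70% of its speed; a pose out of reach is approached as far as the arm can. A call with a gripper value outside its range is refused whole. The fingers move at their own pace and stop on an object; FORCE is the grip in N (left out, the last holds). Time passes only in rows, so rows that repeat a pose let the fingers close. It gives the time, the measured TCP pose, the force and the opening at its end, in the units of the state.
- read_state(): the state, without advancing time (a new reading comes with each control period).
- get_image(name): name is "scene" or "top" or "wrist"; returns the picture (384x512x3 uint8, red, green, blue); there is no depth.
- get_calibration(name): a dict with "intrinsics" (3x3 intrinsics, pixels), "dist" ([k1, k2, p1, p2, k3] as OpenCV has them; the pictures are not rectified), "origin" and "attitude" of the camera in the world; the wrist camera has in their place "hand_eye" (4x4, takes a point from camera to tool coordinates, whose origin is the TCP and whose axes are the tool frame's). Camera axes: x right, y up, looking along -z (the intrinsics and any distortion apply to the point x, -y, -z); pixel columns grow to the right and rows downward; lengths in m; the calibration is good to about 2 mm. A picture is of the moment at which its call begins: read the wrist's pose just before it. get_calibration takes no time and is no camera call.
- sign_off(): hands the job in, once; it reports no verdict.
The state is a dict: "clock": time; "qpos": joint angles; "dq": joint speeds; "tau": joint torques, N m; "tcp_pos": TCP position; "tool_rot": TCP orientation; "contact_force": force on the tool from outside, world axes, zero at the start; "torque": the same for the moment, N m; "opening": finger opening in m.
Only numpy, scipy, OpenCV 4.12 (cv2) and the standard library are available. Lean on these libraries where they do the work, as an engineer would, in place of code of your own. Each camera call takes 0.05 s, during which the arm holds its last target.

## Task

Take the aluminium flour sifter (the one with the red-knobbed lid) apart for washing: first lift off the lid and stand it on the wooden board, then lift out the sieve insert by its yellow knob and stand it on the board beside the lid. Set both down gently, upright, as they were, without dropping them, and leave the cup standing where it is.

Things in the scene. Friction and masses are not known exactly. Their poses are not given: they have to be found in the camera images.
- sifter: The sifter's cup: open aluminium cup, 104 mm diameter at the rim, 75 mm tall, 4 mm wall, 0.5 kg, loose. Origin: centre of its underside; z up its axis. At the start the sieve hangs in it and the lid covers the sieve. A closed aluminium canister of the same shape and size but with a BLUE knob also stands on the ledge and is not part of the job.
- sieve: Sieve insert: dark steel drum, flat bottom 80 mm across, with a flange 108 mm across (35-39 mm up) resting on the cup's rim; 4 mm play at least. 0.14 kg. Hidden by the lid at first. Origin: centre of its underside (starts 40 mm above the cup's), z up its axis. Perforated flat top 43 mm up; on it, on the axis, the upright round YELLOW knob to grasp, 22 mm diameter, 43-75 mm above the origin.
- lid: Lid: round aluminium cap, open below, 104 mm across, 44 mm tall, 0.12 kg; on top in the middle the upright round RED knob to grasp, 24 mm diameter, 44-78 mm above the origin. Origin: centre of its open lower edge; z up its axis. At first it sits loosely on the sieve's flange, its origin 79 mm above the ledge. Lifts straight off.
- board: The wooden board: flat, fixed brown rectangle 180 mm (its x) by 320 mm (its y), 12 mm thick, empty. Origin: centre of its underside; z up, top face 12 mm above the origin. Lid and sieve stand side by side along its y.
There are look-alikes about, which are no part of the job. What is shaped like the sifter but green or purple is not meant.

How it is judged:
By the outcome, as a careful person would: the job done as asked, in the order asked, and still so for the second after the job is handed in, with the robot touching nothing.
It also fails if it takes over 53 s, if anything falls off the work surface, if the arm or the gripper's body presses on something with over 40 N, if the wrist force passes 120 N, or if a joint passes its speed limit or range.

## Working session

There is one attempt and no reset: what is moved stays moved. The work goes in short steps, Python scripts to look and compute and a shell command to move; the robot and the scene stay as the last step left them, time stands still between calls to the robot, and variables do not carry over. Pictures are saved under pics/ and viewed, and the job is handed in when it is done.

```bash
mkdir -p pics; ls; python3 - <<'E'
from plant import *
import cv2
print(read_state())
for n in ["scene","top","wrist"]:
    print(n,get_calibration(n)); cv2.imwrite(f"pics/{n}0.png",cv2.cvtColor(get_image(n),cv2.COLOR_RGB2BGR))
E
```

```text
pics
{'clock': 0.0, 'qpos': array([-1.41280538e+00,  2.59345731e-01,  1.53605880e+00,  5.65596153e-06,
        1.34800952e+00, -2.02799747e-01]), 'dq': array([ 0.00173849,  0.00047894, -0.00093025, -0.00146781,  0.0002646 ,
        0.00126331]), 'tau': array([ 5.02401563e-04, -4.46028900e+01, -2.90575558e+01, -3.13985083e-04,
        1.16965486e-02, -1.97130805e-07]), 'tcp_pos': array([ 0.19409221, -0.51401813,  0.20788301]), 'tool_rot': array([ 8.22499797e-01, -5.68764674e-01, -6.27379354e-04, -6.60130776e-04]), 'contact_force': array([ 0.16780153, -0.50342639, -0.76661526]), 'torque': array([-0.00037833,  0.01164216, -0.03179429]), 'opening': 0.08537214073413404}
scene {'intrinsics': array([[472.81933676,   0.        , 260.85411393],
       [  0.        , 472.81933676, 190.35531076],
       [  0.        ,   0.        ,   1.        ]]), 'dist': array([-0.15639042,  0.        ,  0.        ,  0.        ,  0.        ]), 'origin': array([ 1.69550787, -0.09566694,  1.11150658]), 'attitude': array([0.30798947, 0.29279123, 0.63208535, 0.64798448])}
top {'intrinsics': array([[427.49414299, 
[... 252 characters left out ...]
0729,  1.54199045]), 'attitude': array([ 0.05053363, -0.0510101 , -0.69817359,  0.71231872])}
wrist {'intrinsics': array([[314.5273304 ,   0.        , 258.14746632],
       [  0.        , 314.5273304 , 190.25162037],
       [  0.        ,   0.        ,   1.        ]]), 'dist': array([0.01268673, 0.        , 0.        , 0.        , 0.        ]), 'hand_eye': array([[ 9.99999670e-01, -1.63272230e-04,  7.95374139e-04,
         6.52664002e-04],
       [ 5.17460358e-05, -9.64767593e-01, -2.63103569e-01,
        -6.71273446e-02],
       [ 8.10308701e-04,  2.63103524e-01, -9.64767267e-01,
        -1.64487921e-01],
       [ 0.00000000e+00,  0.00000000e+00,  0.00000000e+00,
         1.00000000e+00]])}
```

View pics/scene0.png

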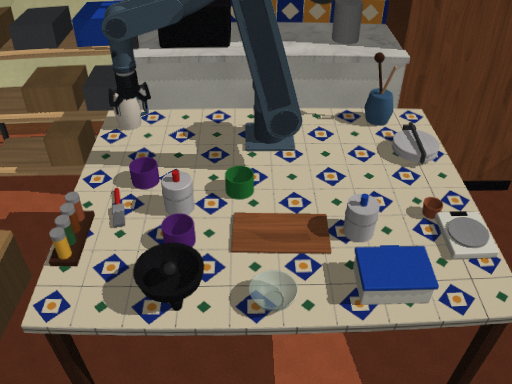

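View pics/top0.png

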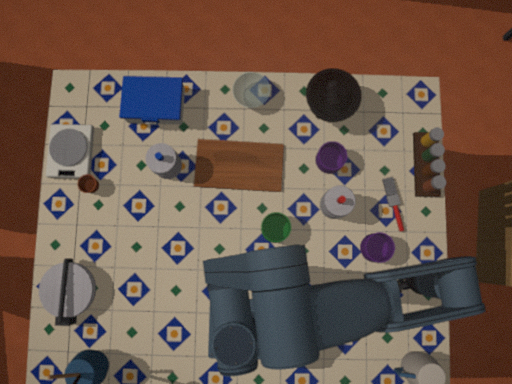

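View pics/wrist0.png

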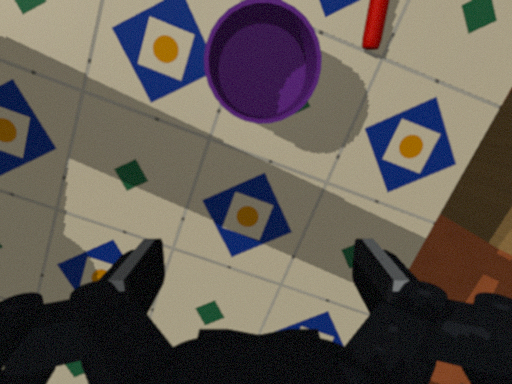

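Candidates: the red-knobbed sifter is at scene (177,192), top (340,202). The blue-knobbed canister is at scene (361,218), top (161,158). There are purple cups at scene (145,174) and (178,232), a green cup at (240,183), and a red-handled tool at scene (117,207), top (398,215). I choose the red-knobbed one and will check it in a crop. The board is at scene (280,232), top (238,165).

```bash
cat > h.py <<'E'
import numpy as np, cv2
from plant import *
from scipy.spatial.transform import Rotation as R
def cam(n,st=None):
    c=get_calibration(n)
    if n!="wrist": return c,R.from_quat(c["attitude"]).as_matrix(),np.array(c["origin"])
    st=st or read_state(); T=R.from_quat(st["tool_rot"]).as_matrix(); H=c["hand_eye"]
    return c,T@H[:3,:3],T@H[:3,3]+st["tcp_pos"]
def ray(n,uv,st=None):
    c,A,o=cam(n,st)
    p=cv2.undistortPoints(np.array(uv,float).reshape(-1,1,2),c["intrinsics"],c["dist"]).reshape(-1,2)
    d=np.c_[p[:,0],-p[:,1],-np.ones(len(p))]@A.T
    return o,d/np.linalg.norm(d,axis=1)[:,None]
def plane(n,uv,z,st=None):
    o,d=ray(n,uv,st); return o+d*((z-o[2])/d[:,2])[:,None]
def tri(o1,d1,o2,d2):
    A=np.c_[d1,-d2]; s=np.linalg.lstsq(A,o2-o1,rcond=None)[0]
    a,b=o1+s[0]*d1,o2+s[1]*d2; return (a+b)/2,np.linalg.norm(a-b)
def project(n,P,st=None):
    c,A,o=cam(n,st); q=(np.atleast_2d(P)-o)@A; q=q*[1,-1,-1]
    return cv2.projectPoints(q,np.zeros(3),np.zeros(3),c["intrinsics"],c["dist"])[0].reshape(-1,2)
def blobs(img,lo,hi,amin=15):
    h=cv2.cvtColor(img,cv2.COLOR_RGB2HSV); 
    m=cv2.inRange(h,np.array(lo),np.array(hi)) if lo[0]<=hi[0] else cv2.inRange(h,np.array([lo[0],*lo[1:]]),np.array([179,*hi[1:]]))|cv2.inRange(h,np.array([0,*lo[1:]]),np.array(hi))
    n,l,s,c=cv2.connectedComponentsWithStats(m)
    return m,[(c[i].round(1),s[i]) for i in range(1,n) if s[i][4]>=amin]
def pic(img,name,box=None,k=1):
    if box: img=img[box[1]:box[3],box[0]:box[2]]
    cv2.imwrite("pics/"+name,cv2.resize(cv2.cvtColor(img,cv2.COLOR_RGB2BGR),None,fx=k,fy=k,interpolation=cv2.INTER_NEAREST))
E
python3 - <<'E'
from h import *
L=lambda n:cv2.cvtColor(cv2.imread(f"pics/{n}0.png"),cv2.COLOR_BGR2RGB)
s,t=L("scene"),L("top")
a=s[150:260,100:250]; b=t[140:250,300:450]
pic(np.hstack([a,b]),"crop0.png",None,2.6)
K={}
for n,i in(("scene",s),("top",t)):
    print(n,"red",[x for x in blobs(i,(172,150,90),(6,255,255))[1]])
    m,B=blobs(i,(6,90,50),(16,220,170),1500)
    for c,st in B: 
        if st[4]<20000:print("brown",c,st)
    m=cv2.morphologyEx(m,cv2.MORPH_OPEN,np.ones((3,3)))
    m[:130]=0;m[260:]=0;m[:,:185 if n=="top" else 225]=0;m[:,335 if n=="scene" else 290:]=0
    cs=max(cv2.findContours(m,0,2)[0],key=cv2.contourArea); r=cv2.minAreaRect(cs); ap=cv2.approxPolyDP(cs,6,True).reshape(-1,2)
    print(n,r,ap.tolist()); 
    print(plane(n,ap,0.012).round(4)); 
E
```

```text
scene red [(array([175.3, 175.3]), array([172, 170,   7,  12,  73], dtype=int32)), (array([116.6, 195.7]), array([114, 188,   6,  16,  75], dtype=int32))]
brown [466.7  94.1] [  398     0   114   273 18419]
brown [ 35.4 216. ] [    0    66   107   318 15164]
brown [280.3 233. ] [ 231  213  101   41 3827]
brown [278.1 357.3] [   71   325   410    59 19348]
scene ((280.72314453125, 232.65809631347656), (99.1169204711914, 39.6298713684082), 0.8069294691085815) [[234, 213], [231, 251], [330, 253], [325, 214]]
[[ 0.4926 -0.1418  0.012 ]
 [ 0.6704 -0.1489  0.012 ]
 [ 0.6861  0.1638  0.012 ]
 [ 0.5039  0.1718  0.012 ]]
top red [(array([341.2, 199.3]), array([338, 196,   7,   7,  38], dtype=int32)), (array([398. , 217.7]), array([393, 206,  11,  25, 114], dtype=int32))]
brown [238.8 165. ] [ 194  139   90   53 4176]
top ((238.6689453125, 164.9205322265625), (87.50091552734375, 48.093467712402344), 3.416588068008423) [[198, 139], [195, 186], [281, 190], [282, 144]]
[[ 0.6754  0.1672  0.012 ]
 [ 0.4994  0.1707  0.012 ]
 [ 0.491  -0.1416  0.012 ]
 [ 0.6625 -0.1431  0.012 ]]
```

View pics/crop0.png

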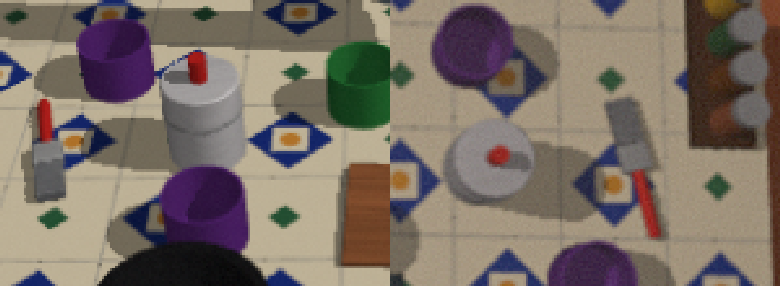

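The crop confirms it: the aluminium cup and lid with the red knob, at scene (175,175) and top (341,199). It stands clear of the purple cups.

```bash
python3 - <<'E'
from h import *
o1,d1=ray("scene",[[175.3,175.3]]);o2,d2=ray("top",[[341.2,199.3]])
print(tri(o1,d1[0],o2,d2[0]))
print(plane("top",[[341.2,199.3]],.155),plane("scene",[[175.3,175.3]],.142))
# purple cups rims
t=cv2.cvtColor(cv2.imread("pics/top0.png"),cv2.COLOR_BGR2RGB)
for nm,lo,hi in(("purple",(130,80,30),(160,255,255)),("green",(45,90,30),(85,255,255)),("blue",(105,150,80),(125,255,255))):
  for c,s in blobs(t,lo,hi,150)[1]: print(nm,c,s,plane("top",[c],.07).round(3))
st=read_state();T=R.from_quat(st["tool_rot"]).as_matrix();print(T.round(3),np.degrees(np.arctan2(T[1,0],T[0,0])))
E
```

```text
(array([ 0.44397271, -0.33554785,  0.1412396 ]), np.float64(0.0005052381173908724))
[[ 0.44209657 -0.33265237  0.155     ]] [[ 0.44490032 -0.3356194   0.142     ]]
purple [331.2 157.3] [316 142  32  31 688] [[ 0.603 -0.315  0.07 ]]
purple [377.4 247.3] [360 233  35  29 776] [[ 0.289 -0.473  0.07 ]]
green [275.7 227.3] [262 213  29  29 671] [[ 0.352 -0.122  0.07 ]]
blue [150.9  97.5] [ 115   76   77   45 2541] [[0.812 0.336 0.07 ]]
[[ 0.353 -0.936 -0.   ]
 [-0.936 -0.353  0.001]
 [-0.001 -0.    -1.   ]] -69.32652658132785
```

```bash
python3 -m creep '[0,0,0,-16,-60,-15,85, 0,0,0,-32,-119,-30,85, 0,0,0,-48,-178,-30,85, 0,0,0,-64,-238,-30,85, 0,0,0,-79,-297,-20,85, 0,0,0,-79,-297,-20,85, 0,0,0,-79,-297,-20,85, 0,0,0,-79,-297,-20,60]' 40
python3 - <<'E'
from h import *
st=read_state(); w=get_image("wrist"); pic(w,"w1.png")
print(st["tcp_pos"],st["opening"])
for c,s in blobs(w,(172,140,80),(6,255,255))[1]: print(c,s,plane("wrist",[c],.15,st).round(4))
E
```

```text
clock: 1.15
tcp_pos: [0.4432, -0.3368, 0.2288]
tool_rot: [0.822, -0.569, -0.0, 0.0]
contact_force: [-0.7, -0.6, -0.6]
opening: 0.0692
[ 0.44322458 -0.33684423  0.22877166] 0.0692013798550846
[256.7 188.8] [243 170  29  37 820] [[ 0.4448 -0.3355  0.15  ]]
[410.4 249.2] [397 221  28  60 890] [[ 0.441 -0.475  0.15 ]]
```

View pics/w1.png

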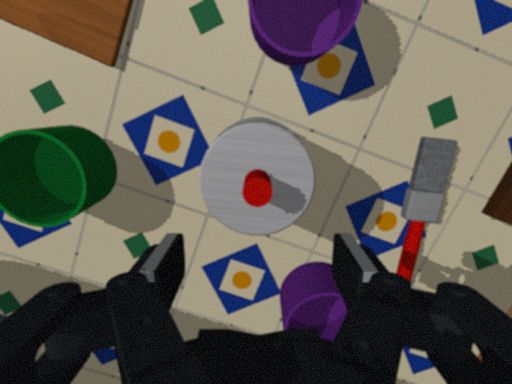

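The red knob is at (257,189), which casts to within 1 mm of the triangulated point, and the jaws straddle it. Next I descend and grasp.

```bash
python3 -m creep '[0,0,0,-1,-1,40,60, 0,0,0,-1,-1,75,60, 0,0,0,-1,-1,95,60, 0,0,0,-1,-1,104,60, 0,0,0,-1,-1,104,60, 0,0,0,-1,-1,104,22, 0,0,0,-1,-1,104,20, 0,0,0,-1,-1,104,18, 0,0,0,-1,-1,104,15, 0,0,0,-1,-1,104,15]' 40
python3 - <<'E'
from h import *
pic(get_image("wrist"),"w2.png")
E
```

```text
clock: 2.45
tcp_pos: [0.4453, -0.3352, 0.1259]
tool_rot: [0.823, -0.569, 0.001, 0.0]
contact_force: [-0.0, 0.2, 5.9]
opening: 0.0217
```

View pics/w2.png

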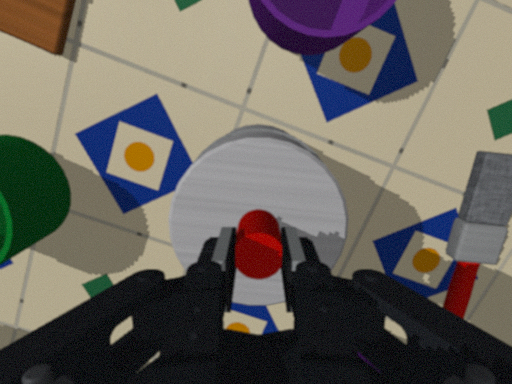

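The fingers hold the knob at (258,243), with a light 6 N touch. I'll lift straight up slowly and check.

```bash
python3 -m creep '[0,0,0,0,0,-2,15, 0,0,0,0,0,-6,15, 0,0,0,0,0,-15,15, 0,0,0,0,0,-30,15, 0,0,0,0,0,-50,15, 0,0,0,0,0,-75,15, 0,0,0,0,0,-95,15, 0,0,0,0,0,-100,15]'
python3 - <<'E'
from h import *
pic(get_image("wrist"),"w3.png");pic(get_image("scene"),"s3.png",(80,90,280,260),3.5)
print(read_state()["opening"])
E
```

```text
clock: 3.5
tcp_pos: [0.4455, -0.3353, 0.2271]
tool_rot: [0.823, -0.569, 0.002, 0.0]
contact_force: [-0.5, 0.4, -1.3]
opening: 0.0217
0.021511780256169646
```

View pics/w3.png

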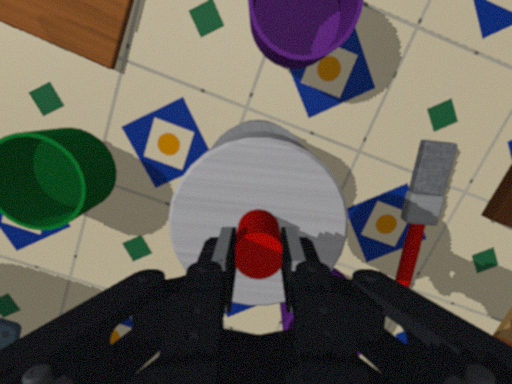

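View pics/s3.png

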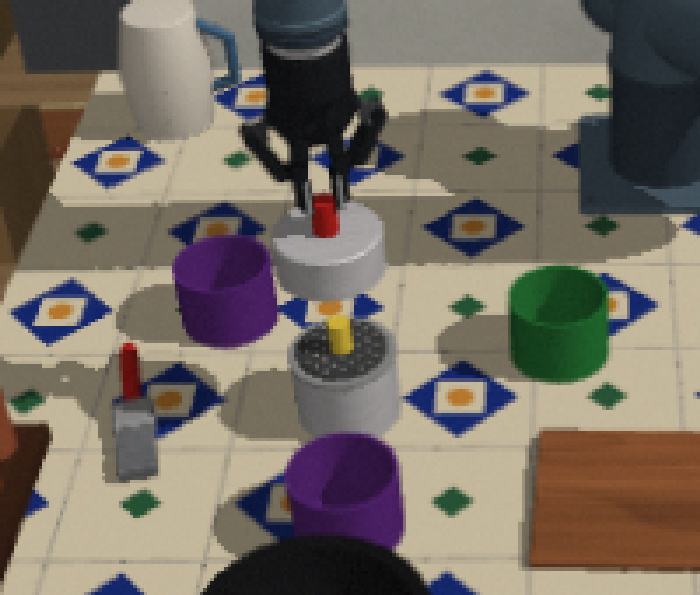

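The lid is off cleanly and hangs upright. The sieve with its yellow knob is exposed in the cup, undisturbed. I'll carry the lid to the far (+y) half of the board.

```bash
python3 -m creep '[0,0,0,-10,-9,0,15, 0,0,0,-35,-28,0,15, 0,0,0,-70,-57,0,15, 0,0,0,-110,-91,0,15, 0,0,0,-155,-128,0,15, 0,0,0,-200,-165,0,15, 0,0,0,-242,-199,0,15, 0,0,0,-284,-233,0,15, 0,0,0,-318,-261,0,15, 0,0,0,-339,-278,0,15, 0,0,0,-346,-284,0,15, 0,0,0,-346,-284,0,15]'
python3 - <<'E'
from h import *
print(read_state()["qpos"].round(2))
pic(get_image("wrist"),"w4.png");pic(get_image("top"),"t4.png")
E
```

```text
clock: 5.1
tcp_pos: [0.5878, 0.0898, 0.224]
tool_rot: [0.823, -0.568, -0.001, 0.001]
contact_force: [-0.2, -0.4, -0.0]
opening: 0.0216
[-0.04  0.33  1.4  -0.    1.41  1.17]
```

View pics/w4.png

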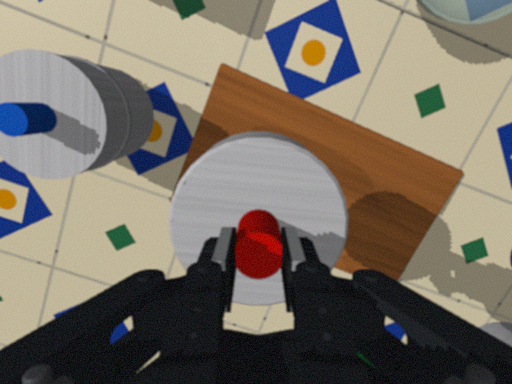

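View pics/t4.png

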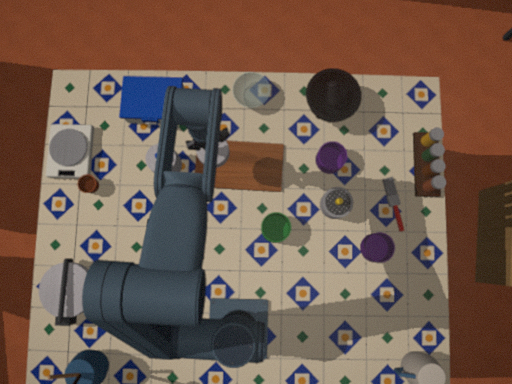

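```bash
python3 - <<'E'
from h import *
print(plane("top",[[161,158]],.118))
print(plane("wrist",[[10,118]],.15))
print(plane("wrist",[[222,66],[461,171],[402,282]],.012))
E
```

```text
[[0.57710205 0.27502594 0.118     ]]
[[0.57706826 0.27896113 0.15      ]]
[[ 0.67506228  0.16424007  0.012     ]
 [ 0.66397951 -0.14642965  0.012     ]
 [ 0.5029316  -0.15034209  0.012     ]]
```

Board corners at (222,66) and (461,171) agree with the earlier measurement to 2–3 mm, and the blue canister is 80 mm clear. Lowering now.

```bash
python3 -m creep '[0,0,0,0,-1,20,15, 0,0,0,0,-1,55,15, 0,0,0,0,-1,95,15, 0,0,0,0,-1,125,15, 0,0,0,0,-1,145,15, 0,0,0,0,-1,155,15, 0,0,0,0,-1,158,15, 0,0,0,0,-1,160,15, 0,0,0,0,-1,160,15]'
```

```text
clock: 6.32
tcp_pos: [0.5897, 0.0897, 0.0654]
tool_rot: [0.822, -0.569, 0.001, -0.0]
contact_force: [0.0, -0.1, -0.9]
opening: 0.0214
```

```bash
python3 -m creep '[0,0,0,0,0,1,15, 0,0,0,0,0,2,15, 0,0,0,0,0,2,15]'
```

```text
clock: 6.7
tcp_pos: [0.5892, 0.0899, 0.0627]
tool_rot: [0.823, -0.569, -0.0, 0.0]
contact_force: [0.2, -0.2, -1.2]
opening: 0.0217
```

```bash
python3 -m creep '[0,0,0,0,0,1,15, 0,0,0,0,0,2,15, 0,0,0,0,0,2,15]'
```

```text
clock: 7.08
tcp_pos: [0.5892, 0.0898, 0.0605]
tool_rot: [0.822, -0.569, -0.0, 0.0]
contact_force: [-0.1, -0.0, -0.7]
opening: 0.0214
```

```bash
python3 -m creep '[0,0,0,0,0,1,15, 0,0,0,0,0,1,15]'
```

```text
clock: 7.32
tcp_pos: [0.5892, 0.0898, 0.0596]
tool_rot: [0.822, -0.569, -0.0, 0.0]
contact_force: [0.1, -0.0, -0.6]
opening: 0.0213
```

```bash
python3 - <<'E'
from h import *
pic(get_image("scene"),"s5.png",(200,150,380,290),4)
E
```

```text
(no output)
```

View pics/s5.png

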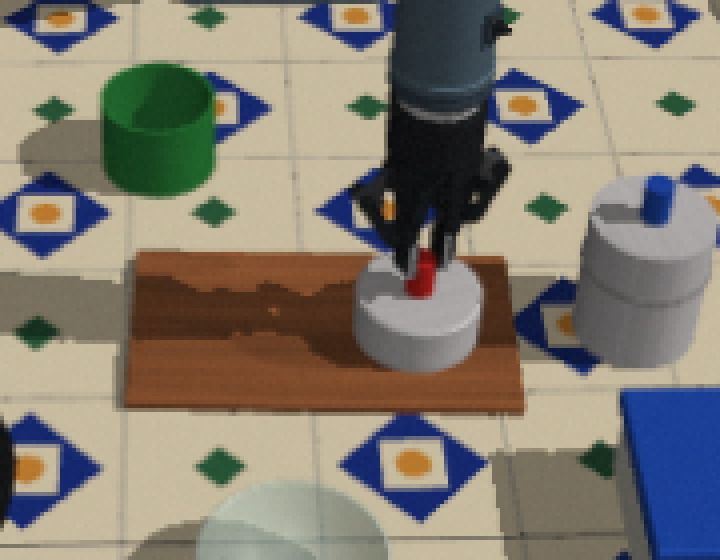

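The lid is just above the board. I'll continue down in 0.5–1 mm steps until the force rises.

```bash
python3 -m creep '[0,0,0,0,0,0.5,15, 0,0,0,0,0,1,15, 0,0,0,0,0,1,15]'|egrep 'tcp|force'; python3 -m creep '[0,0,0,0,0,0.5,15, 0,0,0,0,0,1,15, 0,0,0,0,0,1,15]'|egrep 'tcp|force'
```

```text
tcp_pos: [0.5893, 0.0899, 0.059]
contact_force: [-1.2, 1.2, 2.4]
tcp_pos: [0.5893, 0.0899, 0.0589]
contact_force: [-3.8, 1.0, 10.6]
```

Contact: 10 N, with the height stalled at the expected 59 mm. I'll ease the load, open, and rise.

```bash
python3 -m creep '[0,0,0,0,0,-1,15, 0,0,0,0,0,-1,26, 0,0,0,0,0,-1,35, 0,0,0,0,0,-1,45, 0,0,0,0,0,-1,55, 0,0,0,0,0,-1,55, 0,0,0,0,0,-10,55, 0,0,0,0,0,-30,55, 0,0,0,0,0,-65,55, 0,0,0,0,0,-105,55, 0,0,0,0,0,-145,55, 0,0,0,0,0,-165,55]'
python3 - <<'E'
from h import *
st=read_state();w=get_image("wrist");s=get_image("scene");t=get_image("top")
pic(w,"w6.png");pic(s,"s6.png");pic(t,"t6.png")
for n,i,st in(("wrist",w,st),):
  for c,q in blobs(i,(172,140,80),(6,255,255))[1]: print("red",c,q,plane(n,[c],.08,st).round(4))
Y={}
for n,i in(("scene",s),("top",t)):
  for c,q in blobs(i,(22,140,100),(34,255,255),8)[1]: print(n,"yellow",c,q)
E
```

```text
clock: 9.62
tcp_pos: [0.5903, 0.0898, 0.2264]
tool_rot: [0.823, -0.569, 0.002, -0.001]
contact_force: [0.5, -0.4, 0.6]
opening: 0.0551
red [257.7 175.9] [247 162  23  28 511] [[0.5886 0.0889 0.08  ]]
scene yellow [176.9 185.2] [174 180   7  11  65]
top yellow [338.6 200.9] [335 198   8   7  41]
```

View pics/s6.png

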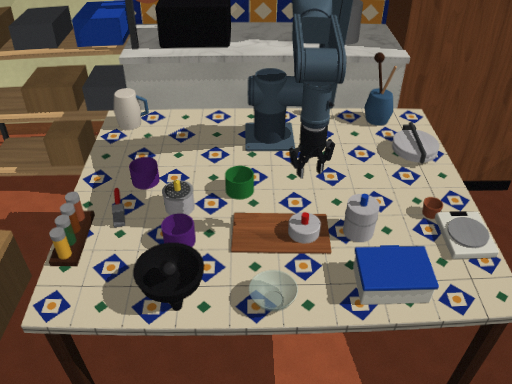

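View pics/w6.png

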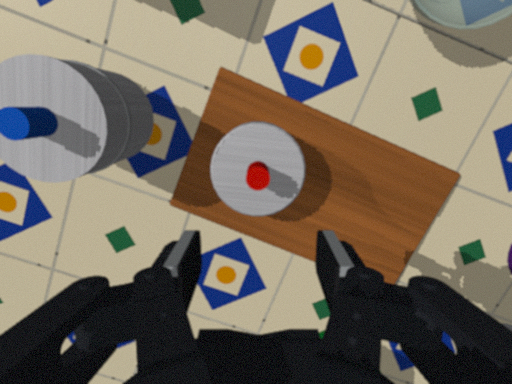

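The lid stands upright on the board (red knob at wrist (258,176)). Next is the yellow knob, at scene (177,185), top (339,201).

```bash
python3 - <<'E'
from h import *
o1,d1=ray("scene",[[176.9,185.2]]);o2,d2=ray("top",[[338.6,200.9]])
P,e=tri(o1,d1[0],o2,d2[0]);print(P,e)
st=read_state();T=R.from_quat(st["tool_rot"]).as_matrix()
print(((np.array([.444,-.3355,.19])-st["tcp_pos"])@T*1000).round(1))
E
```

```text
[ 0.44404434 -0.33465033  0.09858601] 0.0002687113888256182
[346.3 286.8  33.9]
```

```bash
python3 -m creep '[0,0,0,16,13,0,55, 0,0,0,52,43,0,55, 0,0,0,97,80,0,55, 0,0,0,143,118,0,55, 0,0,0,189,156,0,55, 0,0,0,235,194,5,55, 0,0,0,280,231,15,55, 0,0,0,318,263,25,55, 0,0,0,340,281,34,55, 0,0,0,346,286,34,55, 0,0,0,346,286,34,55, 0,0,0,346,286,34,55]'
python3 - <<'E'
from h import *
st=read_state();w=get_image("wrist");pic(w,"w7.png")
T=R.from_quat(st["tool_rot"]).as_matrix()
for c,q in blobs(w,(22,140,100),(34,255,255),60)[1]:
  p=plane("wrist",[c],.108,st)[0];print(c,q,p.round(4),((p-st["tcp_pos"])@T*1000).round(1))
print(((np.array([.444,-.335,.099])-st["tcp_pos"])@T*1000).round(1))
E
```

```text
clock: 11.28
tcp_pos: [0.4441, -0.3338, 0.1889]
tool_rot: [0.823, -0.568, -0.0, -0.0]
contact_force: [0.9, 0.5, 1.0]
opening: 0.055
[259.5 190.8] [246 172  29  36 777] [ 0.4445 -0.3353  0.108 ] [ 1.5  0.3 80.9]
[ 1.1  0.6 89.9]
```

View pics/w7.png

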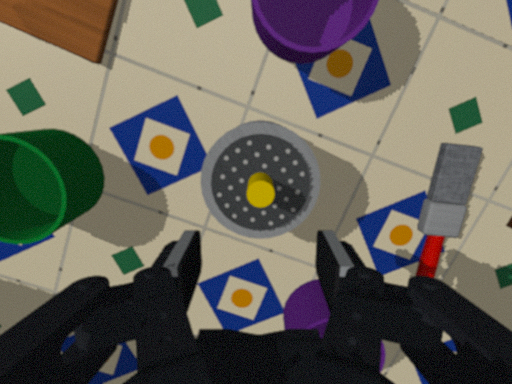

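The yellow knob is at (260,191), and both measurements agree to 0.5 mm. I'll descend, leaving a little more tip clearance than before.

```bash
python3 -m creep '[0,0,0,1,0,40,55, 0,0,0,1,0,72,55, 0,0,0,1,0,92,55, 0,0,0,1,0,100,55, 0,0,0,1,0,100,55, 0,0,0,1,0,100,35, 0,0,0,1,0,100,20, 0,0,0,1,0,100,15, 0,0,0,1,0,100,13, 0,0,0,1,0,100,13]' 40; python3 -m creep '[0,0,0,0,0,-2,13, 0,0,0,0,0,-5,13, 0,0,0,0,0,-10,13,0,0,0,0,0,-20,13,0,0,0,0,0,-40,13,0,0,0,0,0,-70,13,0,0,0,0,0,-100,13,0,0,0,0,0,-115,13,0,0,0,0,0,-115,13]'
python3 - <<'E'
from h import *
pic(get_image("wrist"),"w8.png");pic(get_image("scene"),"s8.png",(80,90,280,260),3.5)
E
```

```text
clock: 12.58
tcp_pos: [0.4447, -0.3363, 0.0899]
tool_rot: [0.822, -0.569, 0.001, 0.0]
contact_force: [-0.2, 0.7, 6.8]
opening: 0.0181
clock: 13.7
tcp_pos: [0.4446, -0.3363, 0.2048]
tool_rot: [0.823, -0.569, 0.001, 0.0]
contact_force: [-0.2, 0.2, -1.6]
opening: 0.0181
```

View pics/w8.png

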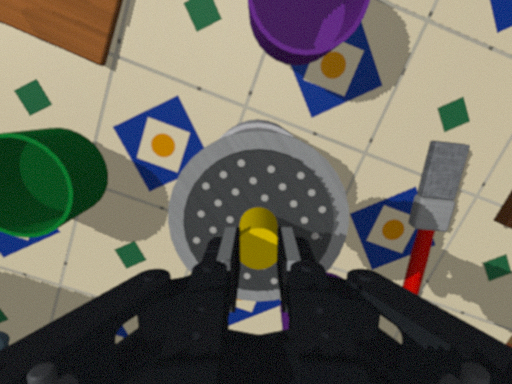

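View pics/s8.png

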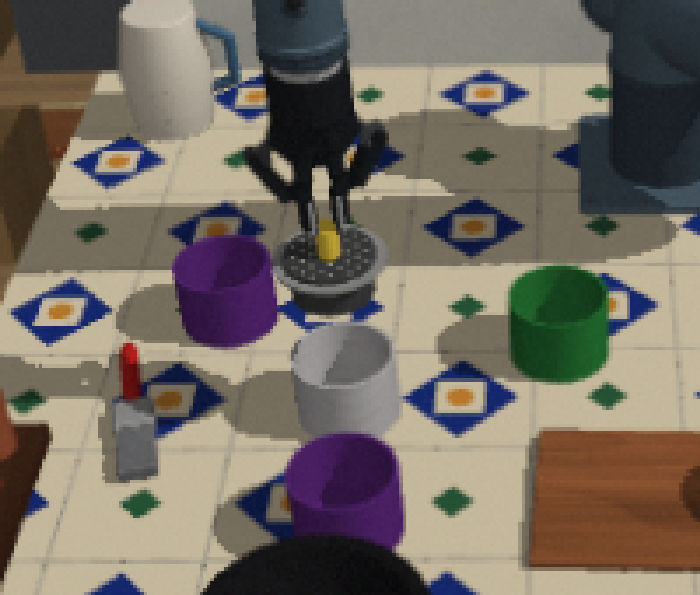

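The sieve is out and hangs upright. The empty cup has not moved. I'll carry the sieve to the near half of the board.

```bash
python3 -m creep '[0,0,0,-10,-11,0,13, 0,0,0,-30,-33,0,13, 0,0,0,-58,-64,0,13, 0,0,0,-88,-97,0,13, 0,0,0,-118,-130,0,13, 0,0,0,-148,-163,0,13, 0,0,0,-174,-191,0,13, 0,0,0,-193,-212,0,13, 0,0,0,-202,-222,0,13, 0,0,0,-204,-224,0,13, 0,0,0,-204,-224,0,13]'
python3 - <<'E'
from h import *
pic(get_image("wrist"),"w9.png")
print(project("wrist",[[.582,-.067,.012]]))
E
```

```text
clock: 15.18
tcp_pos: [0.5813, -0.0664, 0.2034]
tool_rot: [0.822, -0.569, -0.0, 0.0]
contact_force: [0.4, -0.5, -0.5]
opening: 0.0179
[[258.27818008 164.54466029]]
```

View pics/w9.png

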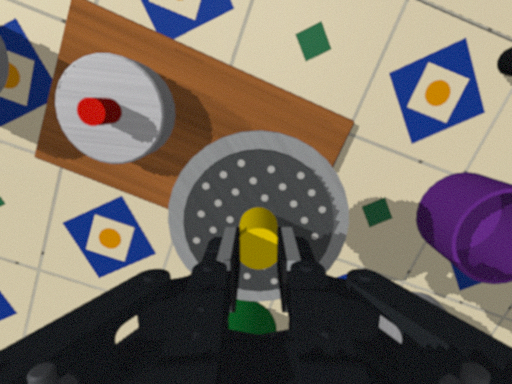

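The sieve is over the free half of the board and the lid at (115,108) is clear. Lowering.

```bash
python3 -m creep '[0,0,0,0,0,20,13, 0,0,0,0,0,50,13, 0,0,0,0,0,85,13, 0,0,0,0,0,112,13, 0,0,0,0,0,126,13, 0,0,0,0,0,133,13, 0,0,0,0,0,136,13, 0,0,0,0,0,136,13]'|egrep 'tcp|force'
```

```text
tcp_pos: [0.5823, -0.0661, 0.0684]
contact_force: [-0.3, -0.2, -0.8]
```

```bash
python3 -m creep '[0,0,0,0,0,1,13, 0,0,0,0,0,2,13, 0,0,0,0,0,2,13]'|egrep 'tcp|force'
```

```text
tcp_pos: [0.5817, -0.0658, 0.0658]
contact_force: [-0.2, 0.4, -1.0]
```

```bash
python3 -m creep '[0,0,0,0,0,1,13, 0,0,0,0,0,2,13, 0,0,0,0,0,2,13]'|egrep 'tcp|force';python3 -m creep '[0,0,0,0,0,0.5,13, 0,0,0,0,0,1,13, 0,0,0,0,0,1,13]'|egrep 'tcp|force'
```

```text
tcp_pos: [0.5816, -0.0658, 0.0636]
contact_force: [-0.5, -0.1, -1.1]
tcp_pos: [0.5817, -0.0659, 0.0627]
contact_force: [-0.9, 0.5, -0.8]
```

```bash
python3 -m creep '[0,0,0,0,0,0.5,13, 0,0,0,0,0,1,13, 0,0,0,0,0,1,13]'|egrep 'tcp|force'
```

```text
tcp_pos: [0.5817, -0.0658, 0.062]
contact_force: [-1.3, 1.4, 1.2]
```

```bash
python3 -m creep '[0,0,0,0,0,0.5,13, 0,0,0,0,0,0.7,13, 0,0,0,0,0,0.7,13]'|egrep 'tcp|force'
```

```text
tcp_pos: [0.5818, -0.0658, 0.062]
contact_force: [-3.1, 0.9, 7.8]
```

The sieve is seated: 8 N at the expected 62 mm. I'll ease off, open, rise, and back away.

```bash
python3 -m creep '[0,0,0,0,0,-0.7,13, 0,0,0,0,0,-0.7,24, 0,0,0,0,0,-0.7,33, 0,0,0,0,0,-0.7,43, 0,0,0,0,0,-0.7,50, 0,0,0,0,0,-0.7,50, 0,0,0,0,0,-10,50, 0,0,0,0,0,-30,50, 0,0,0,0,0,-65,50, 0,0,0,0,0,-105,50, 0,0,0,0,0,-145,50, 0,0,0,0,0,-165,50]'
python3 -m creep '[0,0,0,5,40,-10,50, 0,0,0,15,90,-20,50, 0,0,0,25,140,-20,50, 0,0,0,30,165,-20,50, 0,0,0,30,165,-20,50]' | grep tcp
python3 - <<'E'
from h import *
s=get_image("scene");t=get_image("top");pic(get_image("wrist"),"w10.png")
pic(s,"s10.png",(90,130,400,290),2.5);pic(t,"t10.png")
for nm,lo,hi,zz in(("red",(172,140,80),(6,255,255),.073),("yel",(22,140,100),(34,255,255),.071)):
  A=[b for b in blobs(s,lo,hi,20)[1]];B=[b for b in blobs(t,lo,hi,12)[1]]
  for a in A:
    for b in B:
      o1,d1=ray("scene",[a[0]]);o2,d2=ray("top",[b[0]]);P,e=tri(o1,d1[0],o2,d2[0])
      if e<.006: print(nm,a[0],b[0],P.round(4),"expect z",zz,e.round(4))
E
```

```text
clock: 19.6
tcp_pos: [0.5828, -0.0661, 0.2297]
tool_rot: [0.823, -0.569, 0.002, -0.001]
contact_force: [-0.4, 0.3, -0.8]
opening: 0.0498
tcp_pos: [0.437, -0.153, 0.247]
red [116.5 195.7] [398.1 217.6] [ 0.3985 -0.5671  0.0159] expect z 0.073 0.003
red [304.8 217.9] [216.1 158.2] [0.5895 0.0897 0.0754] expect z 0.073 0.0022
yel [256.6 217.8] [260.4 161.1] [ 0.5829 -0.0656  0.0724] expect z 0.071 0.0013
```

View pics/s10.png

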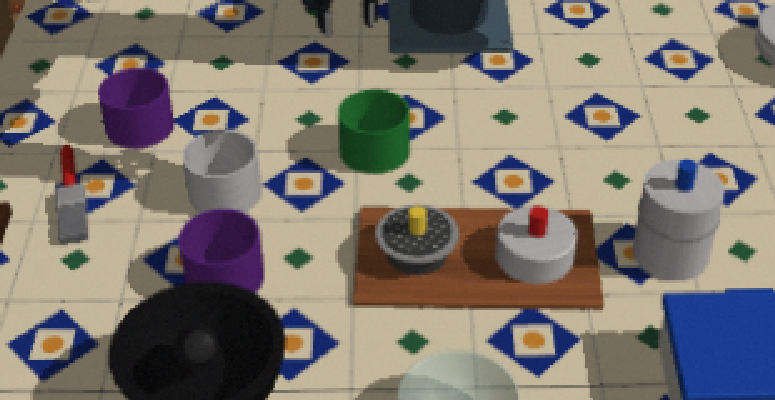

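View pics/t10.png

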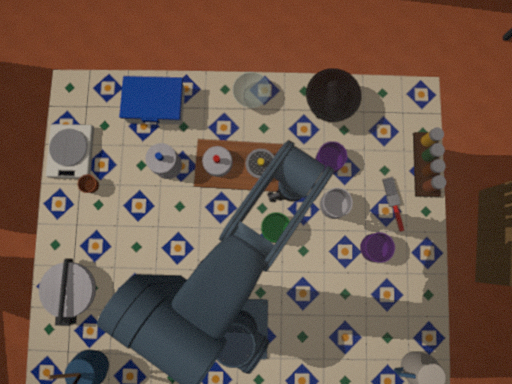

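Lid and sieve both stand upright on the board, at crop (537,245) and (418,240). The cup has not moved and the gripper touches nothing, so I'm handing in.

```bash
python3 -c "
from plant import *
print(sign_off())"
```

```text
the job is handed in; nothing more can be done
None
```

I took the sifter apart in the order asked and handed it in about 20 s into the 53 s allowed. I lifted the lid by its red knob and stood it on the board at about (0.589, 0.090). Then I lifted the sieve out by its yellow knob and stood it beside the lid at about (0.583, -0.066). Contact was about 10 N when the lid went down and 8 N for the sieve.

- **Last checks:** both pieces stand upright on the board about 156 mm apart, and their knob heights are within about 2 mm of what they should be. The cup is still standing where it was. The arm had moved clear before hand-in. No check failed.
- **Small disagreements:**
  - The fingers' opening read 2–4 mm narrower than the stated knob diameters, but both grips held without slipping.
  - During each grasp the wrist force read 6–7 N upward, probably the fingertips or pads bearing lightly on the piece as they closed.

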